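# Clamp a gel cassette and hold the cam lever at full lift to seal it

## Robot

A 7-joint arm with a two-finger parallel gripper is mounted at the origin on a cart in front of the work surface, level with it; the furniture and walls round the work are solid. World frame = base frame: x ahead of the robot, y to its left, z up, the work surface at z = 0. Lengths are in mm, angles in rad, forces in N, time in s.
With the tool pointing down it reaches from about 400 to 925 mm from the base axis. Payload 5.6 kg.
Tool frame: the origin (TCP) lies where the fingers leave the gripper's body, on its centre line; the fingertips stand 73 mm ahead of it and the grasp point (between the pads) lies 54 mm ahead of it; z points along the fingers, y is the line along which they close (so a half turn about z gives the same grasp; the last joint's range is limited). The gripper opens to 85 mm and grips with 20 to 120 N. Pads are 22 mm wide; open, the fingers measure 114 mm over their backs; the gripper's body (76 mm by 85 mm) begins 54 mm behind the grasp point. The pads swing forward as they close: fully open they stand 13 mm farther back than shut.
Start: joints at [1.264, 0.468, -0.012, 1.603, 0.006, 1.071, -0.056], TCP at [169.448, -627.529, 303.89] pointing down, gripper open.
Joint ranges: [-2.53, 2.53], [-0.31, 2.02], [-1.57, 1.55], [0.28, 2.44], [-1.29, 4.43], [0.15, 1.84], [-2.92, 2.92]. Speed limits (rad/s): [2.57, 2.57, 3.14, 3.14, 3.14, 3.14, 3.14].

## Interface

Orientations are given as a unit quaternion [x, y, z, w].
In Python, from plant import sensors, cams, workorder gives the robot as it stands.
- The arm moves only by the tool drive_tool, never from a script. Its argument "motion" is one flat list of numbers, 5 for each row, row after row: the shift along the tool's x, y, z in units of 40 mm (1.0 is 40 mm), then the turn about the tool's z in units of 6 degrees (1.0 is 6 degrees), then the finger opening in mm, from 0 to 85.4. In form: [x, y, z, turn, grip, x, y, z, turn, grip, ...]. A call has 1 to 20 rows; each row shifts and turns the commanded pose from where the row before left it, along the tool's axes as they then stand; what a row does not reach is not made up. A row lasts 1/12 s, in which the tool goes at most 41.7 mm and 7.16 degrees, less where a joint would pass 70% of its speed; a pose out of reach is approached as far as the arm can. A call is refused whole if a number of a shift passes 1 or a number of a turn 1, either way. A call with a gripper value outside its range is refused whole. The fingers move at their own pace and stop on an object; "squeeze" is the grip in N (left out, the last holds). Time passes only in rows, so rows that do not move let the fingers close. It gives the time, the measured TCP pose, the force, the opening and the grip force at its end, in the units of the state.
- sensors.get_state(): the state, without advancing time (a new reading comes with each control period).
- cams.grab_frame(name): name is "side" or "top"; returns the picture (420x560x3 uint8, blue, green, red); there is no depth.
- cams.camera_model(name): a dict with "vertical_fov" (degrees; the focal length in pixels is half the picture's height over the tangent of half this angle, whatever the lens; pixels are square), "cx", "cy" (the principal point, pixels), "k1" (the pictures are not rectified: a ray, as slopes to the right and down, at radius r is drawn at 1 + k1 r^2 times it, then the intrinsics apply), "view" (4x4, takes a point from world to camera coordinates). Camera axes: x right, y up, looking along -z (the intrinsics and any distortion apply to the point x, -y, -z); pixel columns grow to the right and rows downward; lengths in mm; the calibration is good to about 2 mm. A picture is of the moment at which its call begins. camera_model takes no time and is no camera call.
- workorder.sign_off(): hands the job in; it is judged then, once.
Trained networks look in the newest picture that a camera, given by its name, has taken for a name from the list of things; names that differ only in an ending like _2 or _b are one class to them, and where a whole thing is asked for, a point or a joint stands for the part that bears it (a point fixed in the world has none). Each returns a list of dicts, best first, with "p" (0 to 1); they miss things now and then, are a little off and sometimes report something else, mostly with a low value. They report only what shows in the picture. A call takes as long as a camera call.
- cams.boxes_of(target, camera): "pixel" ([column, row] in pixels, amid what is visible of it).
- cams.place_of(target, camera): "pixel" ([column, row] in pixels: a listed point, or the origin of a listed thing).
The state is a dict: "time": time; "joints": joint angles; "qvel": joint speeds; "joint_torque": joint torques, N m; "tool_pos": TCP position; "ee_rot": TCP orientation; "ft_force": force on the tool from outside, world axes, zero at the start; "wrist_torque": the same for the moment, N m; "finger_gap": opening from 0.0 (shut) to 1.0 (fully open); "grasp_force": force on a finger pad.
Only numpy, scipy, OpenCV 4.12 (cv2) and the standard library are available. Lean on these libraries where they do the work, as an engineer would, in place of code of your own. Each camera call takes 0.05 s, during which the arm holds its last target. There are 200 camera calls.

## Task

Get the glass gel cassette in the casting stand ready for pouring: first clip the orange spring clamp onto the cassette's free left upright edge, so that both jaws grip the glass with the clamp lying level as it does on the bench, and let go of it while the cam lever is still down. Then swing the cam lever up by its red handle to its highest lift, where it stands straight up and presses the rubber sealing bar against the bottom of the glass, and finish while still holding the handle there, because the lever is sprung and drops the seal when let go. Do not raise the lever before the clamp is on, and leave the other things on the bench where they are.

Things in the scene. Friction and masses are not known exactly. Their poses are not given: they have to be found in the camera images.
- stand: Gel casting stand, fixed to the bench: grey base 98 x 150 mm, 13 mm high, two aluminium channels holding an upright glass cassette. Origin on the bench under the middle of the glass; x points through the glass away from the robot, y along it to the left (turned up to 0.25 rad), z up. The right channel is 158 mm high; the left one is 99 mm high and spans y 43 to 60 mm, x -12 to 12 mm.
- glass_cassette: Glass gel cassette fixed upright in the stand: two clear plates with spacers, 8 mm thick (x), 100 mm wide (y), 80 mm high, a white well comb in its top (comb top 169 mm above the bench). Origin at the middle of its lower edge, 76 mm above the bench; axes as the stand's.
- free_edge (a point): On the cassette's left upright edge, in the middle of the part that is free, 128 mm above the bench; the free part runs from 99 to 156 mm above the bench. Axes as the stand's: y points out from the edge.
- clamp: Orange spring clamp, black rubber jaw pads, lying on its side on the bench, hinge axis (z) upright; 26 mm high, 95 mm long, 60 g. Origin on the hinge axis at the lower face; x points to the jaws, -x to the tails. Squeezing the tails together opens the jaws; let go, it springs shut. The hinge stays midway between the arms as they move.
- clamp_jaws (a point): Point in the clamp's mouth, midway between the jaw pads, 34 mm ahead of the hinge, at mid height (13 mm above the clamp's lower face). The pads run 26 to 42 mm ahead of the hinge. Shut, they are 2 to 4 mm apart; fully open, about 22 mm.
- clamp_tails (a point): Point midway between the clamp's tails where they are best squeezed, 38 mm behind the hinge, at mid height. The tails end 51 mm behind the hinge. At rest they measure about 42 mm over their outsides here; squeezed to the stop (about 11 N) they are parallel, 23 mm over their outsides.
- clamp_arm_a: One arm of the clamp, on the clamp's +y side: a tail, and a jaw with a rubber pad. Its origin is the clamp's origin.
- clamp_arm_b: The other arm of the clamp, on its -y side. Its origin is the clamp's origin.
- cam_lever (a joint): Turn of the cam lever about an axle along the stand's x, rad. 0: at rest, pointing to the stand's right (-y) and 15 degrees up. Grows as it is swung up; at 1.309 it stands straight up and the eccentric holds the sealing bar highest (5.2 mm up, against the glass); beyond (stop at 1.95) the bar sinks again. Springs press it back to rest with 1 to 3 N at the handle.
- seal_bar (a joint): Lift of the sealing bar (aluminium with a black rubber strip, under the glass), m: 0 with the lever at rest, about 0.005 at the highest lift, when the rubber meets the glass.
- cam_axle (a point): Point on the lever's axle, 40 mm above the bench, 75 mm in front of the middle of the glass, beside the origin of the handle, which goes round this point at a radius of 85 mm in the stand's y-z plane. Axes as the stand's.
- lever_handle: Red cylindrical handle of the cam lever, 16 mm across, 46 mm long, along the stand's x; it spins freely on its pin, so it can be gripped firmly while the lever swings. Origin on its axis, 3 mm nearer the glass than its middle, 62 mm above the bench at rest; the lever arm is 22 mm from it towards the glass. Its own y and z axes turn with it.
- timer: Bystander, loose: white bench timer, 66x66x20 mm, on the right. Leave it alone.
- tape_roll: Bystander, loose: roll of tape, 68 mm across, 18 mm high, on the right. Leave it alone.
- marker: Bystander, loose: white marker with a black cap, 132 mm long, 18 mm thick, behind on the left. Leave it alone.
- beaker: Bystander, loose: beaker with a blue filling and a rod in it, 86 mm across, 151 mm tall, at the left in front of the big instrument. Leave it alone.

How it is judged:
By the outcome, as a careful person would: the job done as asked, in the order asked, and still so for the second after the job is handed in, while the arm keeps its last pose, push and grip.
It also fails if it takes over 54 s, if anything falls off the work surface, if the arm or the gripper's body presses on something with over 40 N, if the wrist force passes 120 N, or if a joint passes its speed limit or range.

## Working session

There is one attempt and no reset: what is moved stays moved. The work goes in short steps, Python scripts to look and compute and a tool call to move; the robot and the scene stay as the last step left them, time stands still between calls to the robot, and variables do not carry over. Pictures are saved under pics/ and viewed, at most 10 in all, crops included, and the job is handed in when it is done.

Besides the shell and the picture viewer there is one more tool, called after "Request:" as name(argument=value, ...) on one line, values as JSON. drive_tool: Moves the arm, as the interface text tells. Its arguments: {"type":"object","properties":{"motion":{"type":"array"},"squeeze":{"type":"number"}},"required":["motion"]}

```bash
ls; mkdir -p pics
cat > h.py <<'E'
import numpy as np, cv2
from plant import sensors, cams, workorder
from scipy.spatial.transform import Rotation as R
def K(n):
    m=cams.camera_model(n); f=210/np.tan(np.radians(m["vertical_fov"])/2)
    return m,f,np.array(m["view"])
def ray(n,px):
    m,f,V=K(n); d=np.array([(px[0]-m["cx"])/f,(px[1]-m["cy"])/f]); u=d.copy()
    for _ in range(30): u=d/(1+m["k1"]*(u@u))
    Rm=V[:3,:3]; o=-Rm.T@V[:3,3]; v=Rm.T@np.array([u[0],-u[1],-1]); return o,v/np.linalg.norm(v)
def proj(n,p):
    m,f,V=K(n); c=V[:3,:3]@np.array(p,float)+V[:3,3]; u=np.array([c[0],-c[1]])/-c[2]
    u=u*(1+m["k1"]*(u@u)); return u*f+[m["cx"],m["cy"]]
def onz(n,px,z):
    o,v=ray(n,px); return o+v*(z-o[2])/v[2]
def tri(pa,pb,na="side",nb="top"):
    o1,v1=ray(na,pa); o2,v2=ray(nb,pb)
    s=np.linalg.lstsq(np.c_[v1,-v2],o2-o1,rcond=None)[0]
    a=o1+s[0]*v1;b=o2+s[1]*v2; return (a+b)/2,np.linalg.norm(a-b)
E
python3 - <<'E'
from h import *
np.set_printoptions(precision=1,suppress=True)
for n in("side","top"):
    cv2.imwrite(f"pics/{n}0.png",cams.grab_frame(n)); m,f,V=K(n); print(n,f,m["cx"],m["cy"],m["k1"],-V[:3,:3].T@V[:3,3],V[:3,:3])
names=["stand","glass_cassette","free_edge","clamp","clamp_jaws","clamp_tails","cam_axle","lever_handle"]
for t in names:
    d={}
    for n in("side","top"):
        d[n]=cams.place_of(t,n)[:2]; 
    print(t,{n:[(np.round(x["pixel"],1).tolist(),round(x["p"],2)) for x in d[n]] for n in d})
    if d["side"] and d["top"]: print("   ",*tri(d["side"][0]["pixel"],d["top"][0]["pixel"]))
print(sensors.get_state())
E
```

```text
pics
side 405.2032020189202 272.76743284021666 210.30646249901855 -0.04655153938263218 [245.5 925.3 757.4] [[-0.9 -0.3  0. ]
 [ 0.2 -0.6  0.8]
 [-0.3  0.8  0.6]]
top 530.6537755678281 280.92807221790804 201.9209450383759 -0.039232781929595104 [ 277.5   28.9 1451.7] [[-0.  -1.  -0. ]
 [ 1.  -0.   0.2]
 [-0.2 -0.   1. ]]
stand {'side': [([257.8, 207.7], 0.89)], 'top': [([329.3, 169.1], 0.98)]}
    [633.  -87.3  -8.8] 2.5548862480069916
glass_cassette {'side': [([259.9, 185.1], 0.79)], 'top': [([335.7, 165.1], 0.55)]}
    [626.1 -97.8  72.9] 1.9267500377683526
free_edge {'side': [([253.1, 177.5], 0.96), ([286.1, 280.2], 0.28)], 'top': [([218.2, 241.8], 0.27)]}
    [462.2 204.3 294.6] 128.23568951048017
clamp {'side': [([283.0, 281.1], 0.83)], 'top': [([228.8, 234.0], 0.57)]}
    [455.6 197.3 -15.1] 1.7534851950835662
clamp_jaws {'side': [([290.4, 280.8], 0.7), ([259.2, 205.7], 0.62)], 'top': [([218.5, 240.8], 0.63)]}
    [431.4 221.2  17.7] 2.391918379073117
clamp_tails {'side': [([276.0, 265.1], 0.79), ([257.1, 185.1], 0.58)], 'top': [([232.5, 218.4], 0.48)]}
    [487.2 182.1  21.5] 11.630824715404062
cam_axle {'side': [([281.5, 200.0], 0.94)], 'top': [([328.2, 194.6], 0.74)]}
    [549.4 -77.9  46. ] 1.8988514045814415
lever_handle {'side': [([282.5, 276.8], 0.73), ([291.8, 181.5], 0.65)], 'top': [([359.3, 196.6], 0.61)]}
    [ 609.4 -229.6 -442.2] 52.493742114175205
{'time': 0.9, 'joints': array([ 1.3,  0.5, -0. ,  1.6,  0. ,  1.1, -0.1]), 'qvel': array([-0.,  0., -0.,  0.,  0.,  0.,  0.]), 'joint_torque': array([ -0. , -53.2,   0. , -25.2,   0. ,   0. ,  -0. ]), 'tool_pos': array([ 169.5, -627.5,  303.9]), 'ee_rot': array([ 1. ,  0.1, -0. ,  0. ]), 'ft_force': array([-0. ,  0.5, -0.7]), 'wrist_torque': array([ 0.,  0., -0.]), 'grasp_force': 0.0, 'finger_gap': 1.001039572090743}
```

View pics/side0.png

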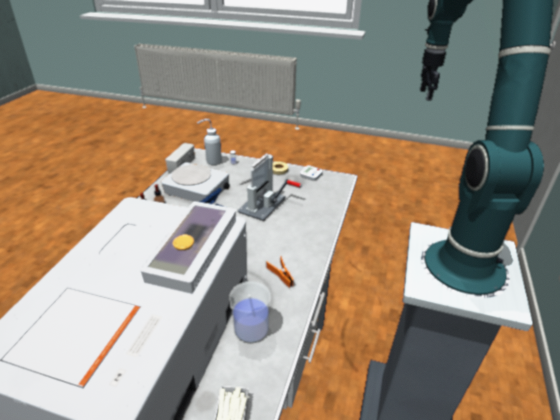

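View pics/top0.png

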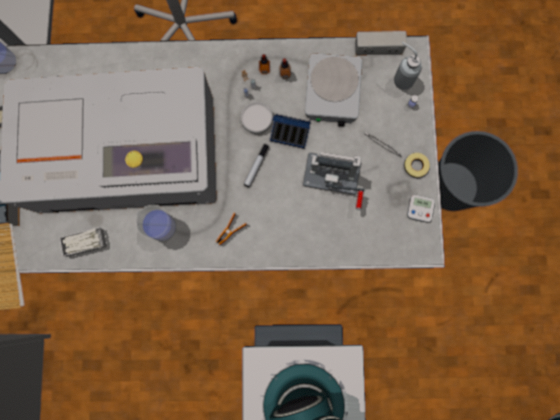

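Top view: clamp at about (231,231), stand (334,170), red handle (360,200), marker (257,165), beaker (158,224). Side view: clamp (283,272), stand (262,195), red handle (293,183). I'll zoom in on both.

Run:
```python
import cv2,numpy as np
t=cv2.imread("pics/top0.png");s=cv2.imread("pics/side0.png")
r=lambda im,x,y,w,h,k:cv2.resize(im[y:y+h,x:x+w],None,fx=k,fy=k,interpolation=cv2.INTER_CUBIC)
a=r(t,205,205,50,50,8);b=r(t,295,145,80,70,5)
c=r(s,255,250,50,50,8);d=r(s,230,145,80,80,5)
out=np.zeros((600,800,3),np.uint8)
# 400x400 tiles scaled to 300 high
for i,im in enumerate((a,c)): out[:300,i*400:i*400+300]=cv2.resize(im,(300,300))
out[300:,:343]=cv2.resize(b,(343,300)); out[300:,400:700]=cv2.resize(d,(300,300))
cv2.imwrite("pics/crop0.png",out)
```

```text
(no output)
```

View pics/crop0.png

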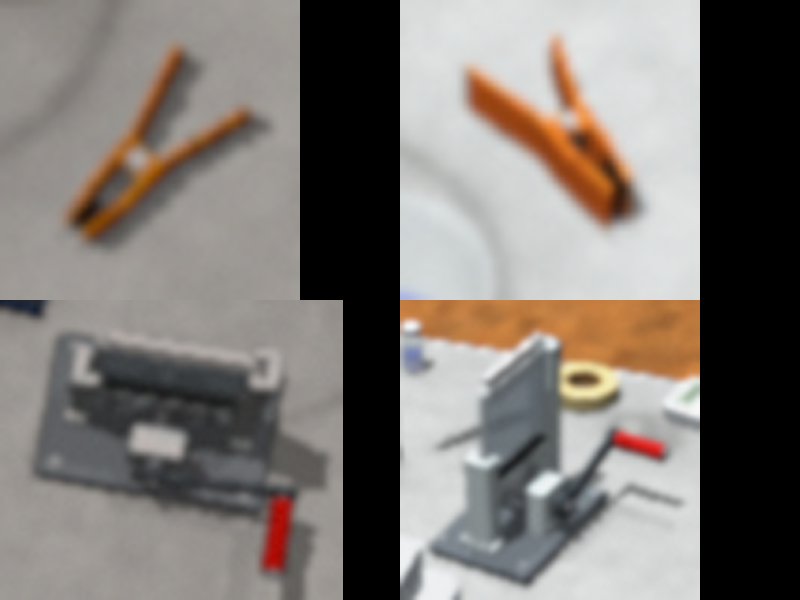

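```bash
cat > fit.py <<'E'
from h import *
from scipy.optimize import least_squares
np.set_printoptions(precision=2,suppress=True)
def T(q,p): c,s=np.cos(q[2]),np.sin(q[2]); p=np.array(p,float); return np.array([q[0]+c*p[0]-s*p[1],q[1]+s*p[0]+c*p[1],p[2]])
def fit(obs,q0):
    f=lambda q:np.concatenate([proj(n,T(q,p))-px for n,p,px in obs])
    r=least_squares(f,q0,loss="soft_l1",f_scale=1,x_scale=[10,10,.1]); return r.x,f(r.x).reshape(-1,2)
E
python3 - <<'E'
from fit import *
st=[("side",(0,0,0),(257.8,207.7)),("top",(0,0,0),(329.3,169.1)),("side",(0,0,76),(259.9,185.1)),("top",(0,0,76),(335.7,165.1)),
("side",(0,50,128),(253.1,177.5)),("side",(-75,0,40),(281.5,200)),("top",(-75,0,40),(328.2,194.6)),("side",(-75,-82.1,62),(291.8,181.5)),("top",(-75,-82.1,62),(359.3,196.6)),
("top",(-55,-82.1,62),(360.8,190.5)),("top",(-101,-82.1,62),(358.4,208))]
q,r=fit(st,[640,-90,-.1]); print("stand",q);print(r)
cl=[("side",(0,0,0),(283,281.1)),("top",(0,0,0),(228.8,234)),("top",(0,0,26),(227.8,231.2)),("side",(34,0,13),(290.4,280.8)),("top",(34,0,13),(218.5,240.8)),
("side",(-38,0,13),(276,265.1)),("top",(-38,0,13),(232.5,218.4)),("top",(-51,0,26),(240.1,218.4)),("top",(43,0,26),(218.4,243.2)),
("side",(43,0,20),(360*0+255+217/6,250+203/6)),("side",(-51,0,20),(255+110/6,250+55/6))]
q,r=fit(cl,[455,190,2.3]); print("clamp",q);print(r)
for n,px in [("top",(234.5,213)),("top",(245.7,223.8)),("top",(216.7,241.7)),("top",(220,244.7)),("top",(227.8,231.2))]: print(onz(n,px,26))
E
```

```text
stand [625.37 -91.23  -0.16]
[[ 2.2  -2.52]
 [ 1.79  2.33]
 [-0.23  0.33]
 [-2.45 -0.35]
 [-1.8   1.05]
 [-0.77  1.15]
 [ 0.42  0.06]
 [ 0.37  1.49]
 [ 0.52  0.82]
 [-0.08 -0.37]
 [ 0.24 -1.05]]
clamp [456.84 197.25   2.4 ]
[[-0.01 -4.13]
 [-0.65 -1.41]
 [-0.76  0.23]
 [-0.51  0.88]
 [ 0.69  0.5 ]
 [-0.16 -0.56]
 [ 4.44  3.28]
 [-0.42 -0.94]
 [-2.09  0.09]
 [ 0.67 -1.86]
 [ 0.12  0.51]]
[507.11 177.16  26.  ]
[476.97 146.6   26.  ]
[429.29 225.12  26.  ]
[421.04 216.11  26.  ]
[457.43 195.2   26.  ]
```

```bash
cat >> h.py <<'E'
def psi(s): x=R.from_quat(s["ee_rot"]).apply([1,0,0]); return np.arctan2(x[1],x[0])
def plan(tgt,yaw=None):
    """turn first, then shift: prints turn units (6deg) and total tool shift units (40mm) after the turn"""
    s=sensors.get_state(); p=psi(s); yaw=p if yaw is None else yaw
    d=(np.array(tgt)-s["tool_pos"])/40; dw=(yaw-p+np.pi)%(2*np.pi)-np.pi
    x=np.array([np.cos(yaw),np.sin(yaw),0]); y=np.array([np.sin(yaw),-np.cos(yaw),0])
    print("psi",round(p,3),"turn",np.round(-dw/np.radians(6),2),"shift",np.round([d@x,d@y,-d[2]],2))
E
python3 - <<'E'
from h import *
s=sensors.get_state(); print(R.from_quat(s["ee_rot"]).as_matrix().round(2))
plan((440,-60,304),2.41-np.pi); plan((485.3,170.1,304),2.41-np.pi)
E
```

```text
[[ 0.97  0.26 -0.  ]
 [ 0.26 -0.97 -0.  ]
 [-0.    0.   -1.  ]]
psi 0.264 turn 9.51 shift [ -4.45 -15.08  -0.  ]
psi 0.264 turn 9.51 shift [ -7.45 -20.11  -0.  ]
```

Request:
drive_tool(motion=[0,0,0,0.95,70,0,0,0,0.95,70,0,0,0,0.95,70,0,0,0,0.95,70,0,0,0,0.95,70,0,0,0,0.95,70,0,0,0,0.95,70,0,0,0,0.95,70,0,0,0,0.95,70,0,0,0,0.95,70], squeeze=25)

```text
time: 1.73
tool_pos: [169.5, -627.5, 303.9]
ee_rot: [0.933, -0.36, 0.0, 0.0]
ft_force: [0.5, -0.0, -0.5]
finger_gap: 0.82
grasp_force: 0.0
```

Request:
drive_tool(motion=[-0.28,-0.94,0,0,70,-0.28,-0.94,0,0,70,-0.28,-0.94,0,0,70,-0.28,-0.94,0,0,70,-0.28,-0.94,0,0,70,-0.28,-0.94,0,0,70,-0.28,-0.94,0,0,70,-0.28,-0.94,0,0,70,-0.28,-0.94,0,0,70,-0.28,-0.94,0,0,70,-0.28,-0.94,0,0,70,-0.28,-0.94,0,0,70,-0.28,-0.94,0,0,70,-0.28,-0.94,0,0,70,-0.28,-0.94,0,0,70,-0.28,-0.94,0,0,70])

```text
time: 3.07
tool_pos: [438.2, -58.2, 304.3]
ee_rot: [0.934, -0.358, 0.001, -0.0]
ft_force: [1.5, -0.6, 0.5]
finger_gap: 0.82
grasp_force: 0.0
```

Run:
```python
from h import *
s=sensors.get_state(); print(s["tool_pos"],s["joints"],s["time"])
plan((485.3,170.1,150),2.41-np.pi)
```

```text
[438.20794176 -58.1891052  304.33840016] [ 0.28480918  0.12799716 -0.24553917  2.07419591  0.03874924  0.94241523
 -2.28360207] 3.0667
psi -0.731 turn 0.0 shift [-2.94 -5.03  3.86]
```

Request:
drive_tool(motion=[-0.42,-0.72,0,0,60,-0.42,-0.72,0,0,60,-0.42,-0.72,0,0,60,-0.42,-0.72,0.5,0,60,-0.42,-0.72,0.5,0,60,-0.42,-0.72,0.5,0,60,-0.42,-0.71,0.5,0,60,0,0,0.9,0,60,0,0,0.9,0,60])

```text
time: 3.82
tool_pos: [485.3, 171.1, 151.4]
ee_rot: [0.935, -0.356, 0.001, -0.002]
ft_force: [1.2, -0.8, -0.0]
finger_gap: 0.7
grasp_force: 0.0
```

Run:
```python
from h import *
s=sensors.get_state(); print(s["tool_pos"],s["joints"],s["time"])
plan((485.3,170.1,84),2.41-np.pi)
im={n:cams.grab_frame(n) for n in("side","top")}
a=im["side"][230:310,235:335]; b=im["top"][190:260,190:270]
out=np.hstack([cv2.resize(a,(400,320),interpolation=3),cv2.resize(b,(400,320),interpolation=3)])
cv2.imwrite("pics/c1.png",out)
```

```text
[485.30678597 171.05875516 151.42991299] [-0.17365996  0.48396263 -0.28080006  2.02845041  0.21246673  0.65263314
 -2.89108259] 3.8167
psi -0.727 turn 0.04 shift [0.02 0.02 1.69]
```

View pics/c1.png

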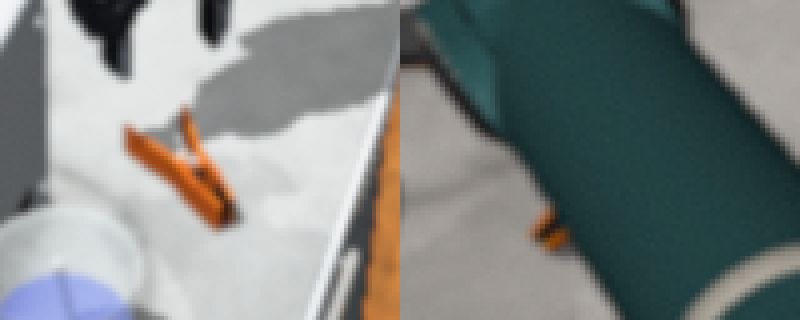

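The gripper (side crop, fingers at (120,70) and (212,40)) is above the clamp tails (128,130) and (185,110). Joint 7 is close to its limit, so I'll turn back a little while descending.

Request:
drive_tool(motion=[0,0,0.2,-0.5,60,0,0,0.6,0,60,0,0,0.5,0,60])

```text
time: 4.17
tool_pos: [486.2, 168.4, 101.6]
ee_rot: [0.943, -0.333, 0.002, -0.001]
ft_force: [1.1, -1.2, 0.5]
finger_gap: 0.701
grasp_force: 0.0
```

Run:
```python
from h import *
s=sensors.get_state(); print(s["tool_pos"],s["joints"],s["ft_force"])
plan((485.3,170.1,82))
```

```text
[486.21506792 168.36124345 101.63573744] [-0.20353877  0.56915777 -0.2397153   2.04501897  0.2480369   0.55009084
 -2.86919462] [ 1.12738619 -1.19469862  0.45494475]
psi -0.68 turn -0.0 shift [-0.05 -0.02  0.49]
```

Request:
drive_tool(motion=[-0.04,0,0.25,0,60,0,0,0.25,0,52,0,0,0,0,46,0,0,0,0,40,0,0,0,0,34])

```text
time: 4.58
tool_pos: [484.0, 169.4, 81.1]
ee_rot: [0.943, -0.333, 0.001, -0.001]
ft_force: [-0.1, -0.3, 0.9]
finger_gap: 0.401
grasp_force: 6.8
```

Request:
drive_tool(motion=[0,0,0,0,30,0,0,0,0,26,0,0,0,0,22,0,0,0,0,18,0,0,0,0,14], squeeze=30)

```text
time: 5.0
tool_pos: [485.2, 170.4, 81.8]
ee_rot: [0.943, -0.333, 0.002, -0.002]
ft_force: [1.3, 1.0, 7.3]
finger_gap: 0.184
grasp_force: 30.4
```

Run:
```python
from h import *
s=sensors.get_state(); print(s["tool_pos"],s["joints"],s["ft_force"])
im={n:cams.grab_frame(n) for n in("side","top")}
a=im["side"][230:310,235:335]; b=im["top"][190:260,190:270]
out=np.hstack([cv2.resize(a,(400,320),interpolation=3),cv2.resize(b,(400,320),interpolation=3)])
cv2.imwrite("pics/c2.png",out)
```

```text
[485.20517412 170.35099715  81.76686934] [-0.22833501  0.6032921  -0.21426751  2.05020344  0.25060553  0.50679306
 -2.87488967] [1.25355427 1.03658062 7.28680061]
```

View pics/c2.png

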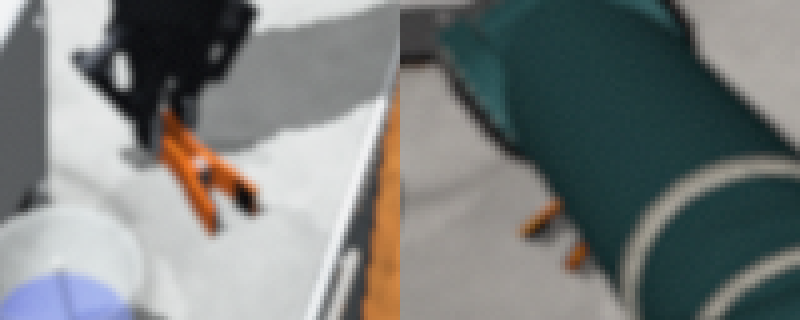

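The jaws are wide open (tips at side crop (213,230) and (255,205)). I'll lift and check the hold.

Request:
drive_tool(motion=[0,0,-0.2,0,14,0,0,-0.5,0,14,0,0,-0.9,0,14,0,0,-0.9,0,14,0,0,-0.5,0,14,0,0,0,0,14])

```text
time: 5.6
tool_pos: [485.3, 170.1, 204.9]
ee_rot: [0.943, -0.333, 0.003, -0.003]
ft_force: [-0.3, 1.3, -1.1]
finger_gap: 0.184
grasp_force: 29.7
```

Run:
```python
from h import *
s=sensors.get_state(); print(s["tool_pos"],s["joints"],s["ft_force"],s["finger_gap"]*85.4,psi(s))
im={n:cams.grab_frame(n) for n in("side","top")}
a=im["side"][190:270,235:335]; b=im["top"][190:270,180:280]
out=np.hstack([cv2.resize(a,(400,320),interpolation=3),cv2.resize(b,(400,320),interpolation=3)])
cv2.imwrite("pics/c3.png",out)
```

```text
[485.29237102 170.10449656 204.90369088] [-0.16129274  0.39384763 -0.29072527  2.00403862  0.16249339  0.75674898
 -2.7981892 ] [-0.30703026  1.26208978 -1.10126066] 15.72013785478979 -0.678854586980336
```

View pics/c3.png

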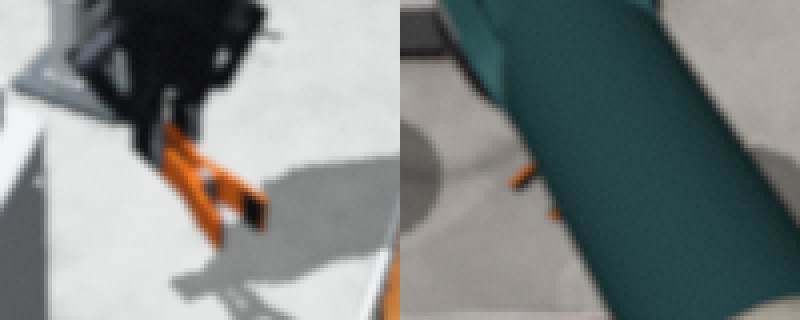

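Run:
```python
from h import *
np.set_printoptions(precision=1,suppress=True)
s=sensors.get_state(); y=psi(s)+np.pi; x=np.array([np.cos(y),np.sin(y),0]); l=np.array([-x[1],x[0],0]); p=s["tool_pos"]*[1,1,0]
for z in (123,136,149):
  for sg in (1,-1):
    for d in(72,80):
      q=p+x*d+l*sg*15+[0,0,z]; print(z,sg,d,(proj("side",q)-[235,190])*4,(proj("top",q)-[180,190])*4+[400,0])
for t in("clamp_jaws","clamp","clamp_tails"):
  for n in("side","top"): print(t,n,[(np.round(r["pixel"],1),round(r["p"],2)) for r in cams.place_of(t,n)[:2]])
for d,z in((72,136),(38,123),(0,136)): print([proj(n,p+x*d+[0,0,z]) for n in("side","top")])
```

```text
123 1 72 [255.5 222.1] [561.4 208.4]
123 1 80 [263.3 229.5] [553.3 218.4]
123 -1 72 [214.2 239.8] [524.7 179.1]
123 -1 80 [221.9 247.4] [516.7 189. ]
136 1 72 [256.4 205.4] [558.7 206.2]
136 1 80 [264.3 212.8] [550.5 216.3]
136 -1 72 [214.8 223.1] [521.7 176.7]
136 -1 80 [222.6 230.6] [513.5 186.7]
149 1 72 [257.4 188.5] [555.9 204. ]
149 1 80 [265.3 195.9] [547.7 214.2]
149 -1 72 [215.4 206.1] [518.6 174.2]
149 -1 80 [223.3 213.6] [510.4 184.3]
clamp_jaws side [(array([293.9, 244.4]), 0.79)]
clamp_jaws top [(array([214.3, 239.6]), 0.44), (array([223.1, 234.4]), 0.24)]
clamp side [(array([288.2, 240.1]), 0.87), (array([249.3, 330.3]), 0.44)]
clamp top [(array([219.8, 230.6]), 0.39), (array([418.2, 207.3]), 0.33)]
clamp_tails side [(array([277.8, 227.1]), 0.73)]
clamp_tails top [(array([316.4, 158. ]), 0.29)]
[array([293.9, 243.5]), array([215. , 237.9])]
[array([285.7, 240. ]), array([224.3, 227.9])]
[array([277.3, 227.6]), array([233.2, 215.4])]
```

Request:
drive_tool(motion=[0,0,0,-0.5,14,0,0,0,-1,14,0,0,0,-1,14,0,0,0,-1,14,0,0,0,-1,14,0,0,0,-1,14,0,0,0,-1,14,0,0,0,-1,14,0,0,0,-1,14,0,0,0,-1,14,0,0,0,-1,14,0,0,0,-1,14,0,0,0,-1,14,0,0,0,-1,14,0,0,0,-1,14,0,0,0,-1,14,0,0,0,-1,14,0,0,0,-1,14,0,0,0,-1,14,0,0,0,-1,14])

```text
time: 7.67
tool_pos: [483.0, 169.2, 199.1]
ee_rot: [0.775, 0.632, -0.001, -0.0]
ft_force: [-0.4, -0.6, -0.8]
finger_gap: 0.187
grasp_force: 29.7
```

Run:
```python
from h import *
s=sensors.get_state(); print(s["tool_pos"],s["joints"],s["ft_force"],s["finger_gap"]*85.4,psi(s),s["time"])
plan((650.7,65.7,197),1.41)
```

```text
[483.01798988 169.21240104 199.13107558] [ 0.20655939  0.50924914 -0.75670366  1.98529709  0.47003711  0.8293843
 -1.01618604] [-0.35540154 -0.57999757 -0.84139468] 15.934130244266049 1.368453595134266 7.6667
psi 1.368 turn -0.4 shift [-1.88  4.55  0.05]
```

Request:
drive_tool(motion=[0,0,0,-0.4,14,-0.31,0.76,0,0,14,-0.31,0.76,0,0,14,-0.31,0.76,0,0,14,-0.31,0.76,0,0,14,-0.31,0.76,0,0,14,-0.31,0.75,0.05,0,14,0,0,0,0,14])

```text
time: 8.33
tool_pos: [655.0, 59.8, 195.9]
ee_rot: [0.766, 0.643, -0.0, 0.001]
ft_force: [1.1, -0.3, 0.2]
finger_gap: 0.182
grasp_force: 29.7
```

Run:
```python
from fit import *
s=sensors.get_state(); print(s["tool_pos"],s["joints"],s["ft_force"],s["finger_gap"]*85.4,psi(s),s["time"])
im={n:cams.grab_frame(n) for n in("side","top")}
for n in im: cv2.imwrite(f"pics/{n}4.png",im[n])
a=im["side"][140:220,210:310]; b=im["top"][130:210,280:380]
out=np.hstack([cv2.resize(a,(400,320),interpolation=3),cv2.resize(b,(400,320),interpolation=3)])
cv2.imwrite("pics/c4.png",out)
for t in("stand","glass_cassette","free_edge","cam_axle","lever_handle","clamp_jaws"):
  for n in("side","top"): print(t,n,[(np.round(r["pixel"],1),round(r["p"],2)) for r in cams.place_of(t,n)[:2]])
y=psi(s)+np.pi; x=np.array([np.cos(y),np.sin(y),0]); l=np.array([-x[1],x[0],0]); p=s["tool_pos"]-[0,0,68.8]
print("jaw pred",[proj(n,p+72*x) for n in im])
for sg in(1,-1): print("tips",sg,(proj("side",p+80*x+sg*15*l+[0,0,-13])-[210,140])*4,(proj("side",p+80*x+sg*15*l+[0,0,13])-[210,140])*4)
q=[625.4,-91.2,-.16]
for P in((4,50,156),(-4,50,156),(4,50,99),(-4,50,99),(4,-50,156),(-12,43,99),(-12,60,99),(12,60,99),(-49,75,13),(49,75,13),(-49,-75,13)): print(P,(proj("side",T(q,P))-[210,140])*4,(proj("top",T(q,P))-[280,130])*4+[400,0])
```

```text
[655.01  59.75 195.87] [ 0.32  0.72 -0.68  1.63  0.52  0.99 -0.71] [ 1.05 -0.3   0.21] 15.509140097149118 1.3967670397994487 8.3333
stand side [(array([258.4, 205.9]), 0.56), (array([251.2, 329.1]), 0.33)]
stand top []
glass_cassette side [(array([257.4, 185.8]), 0.9)]
glass_cassette top []
free_edge side [(array([253. , 177.5]), 0.62)]
free_edge top [(array([255.1, 165.9]), 0.41)]
cam_axle side [(array([279.6, 200.2]), 0.81), (array([253.1, 178.5]), 0.65)]
cam_axle top []
lever_handle side [(array([240.1, 192.7]), 0.63), (array([291.8, 184.7]), 0.57)]
lever_handle top []
clamp_jaws side [(array([247.5, 181.5]), 0.68)]
clamp_jaws top []
jaw pred [array([244.63, 183.42]), array([303.56, 153.88])]
tips 1 [127.66 178.42] [126.28 148.49]
tips -1 [162.11 188.81] [161.15 158.71]
(4, 50, 156) [159.44 120.4 ] [545.2   90.49]
(-4, 50, 156) [168.81 122.96] [543.49 102.64]
(4, 50, 99) [161.52 185.7 ] [541.01 113.85]
(-4, 50, 99) [170.66 188.35] [539.36 125.54]
(4, -50, 156) [223.87  63.94] [702.82 112.52]
(-12, 43, 99) [184.41 186.64] [548.29 138.74]
(-12, 60, 99) [173.24 197.33] [522.59 135.13]
(12, 60, 99) [145.72 189.27] [527.59 100.08]
(-49, 75, 13) [207.95 313.48] [489.09 214.31]
(49, 75, 13) [ 99.26 278.55] [508.67  79.07]
(-49, -75, 13) [294.92 218.31] [704.3  244.88]
```

View pics/c4.png

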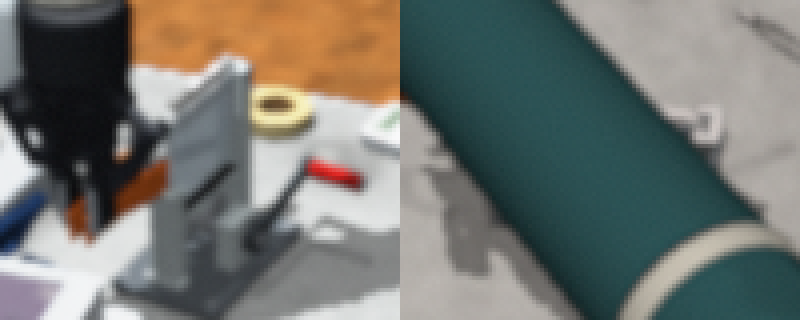

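The clamp tips are at side crop (165,160-185), just left of the glass's left edge (about x=170). The estimates agree to about 1 px. I'll check the stand pose by overlaying its wireframe on the first pictures.

```bash
cat > ov.py <<'E'
from fit import *
import sys
q=[float(v) for v in sys.argv[1:4]]
L=[[(-49,75,13),(49,75,13),(49,-75,13),(-49,-75,13),(-49,75,13)],[(-12,43,99),(-12,60,99),(12,60,99),(12,43,99),(-12,43,99)],[(-12,60,99),(-12,60,13)],[(-12,-60,158),(-12,-43,158),(12,-43,158),(12,-60,158),(-12,-60,158)],
[(-4,50,99),(-4,50,156),(-4,-43,156)],[(-55,-82.1,62),(-101,-82.1,62)]]
def view(im,n,x0,y0,w,h,k):
    o=cv2.resize(im[y0:y0+h,x0:x0+w],None,fx=k,fy=k,interpolation=cv2.INTER_CUBIC)
    for l in L:
        p=np.array([(proj(n,T(q,P))-[x0,y0]+.5)*k for P in l]); cv2.polylines(o,[p.astype(np.int32)],False,(0,255,0),1)
    return o
a=view(cv2.imread("pics/side0.png"),"side",235,150,50,75,8); b=view(cv2.imread("pics/top0.png"),"top",300,146,66,66,6)
out=np.zeros((600,800,3),np.uint8); out[:600,:400]=a; out[:396,400:796]=b; cv2.imwrite(sys.argv[4],out)
E
python3 ov.py 625.4 -91.2 -.16 pics/ov1.png
```

```text
(no output)
```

View pics/ov1.png

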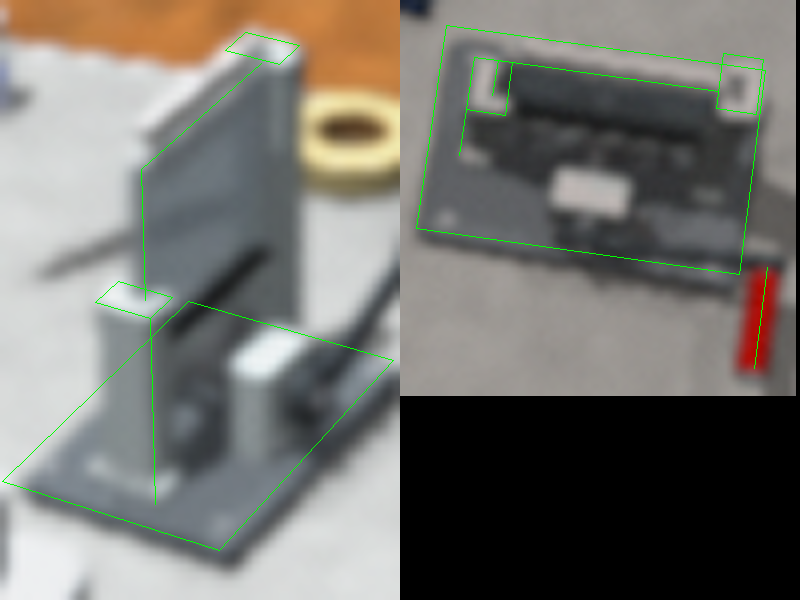

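Side view: both channel tops fit the overlay to about 0.5 px. Top view: they are within about 1 px (right channel offset +4,+6 at 6x), so I use the stand at (624.5, -92, -0.165). Lining up, then inserting slowly.

Request:
drive_tool(motion=[0,-0.13,-0.03,-0.1,14,0,0,0,0,14,-0.25,0,0,0,14,-0.15,0,0,0,14,0,0,0,0,14])

```text
time: 9.45
tool_pos: [643.0, 48.0, 198.8]
ee_rot: [0.761, 0.649, -0.001, 0.001]
ft_force: [-0.3, -1.4, 0.2]
finger_gap: 0.182
grasp_force: 29.7
```

Run:
```python
from fit import *
s=sensors.get_state(); print(s["tool_pos"],s["ft_force"],psi(s)); plan((643.2,20.4,197),1.406)
q=[624.5,-92,-.165]
im=cams.grab_frame("side")
y=psi(s)+np.pi; x=np.array([np.cos(y),np.sin(y),0]); l=np.array([-x[1],x[0],0]); p=s["tool_pos"]-[0,0,68.8]
o=cv2.resize(im[150:205,225:275],None,fx=10,fy=10,interpolation=cv2.INTER_CUBIC); raw=o.copy()
f=lambda P:tuple(((proj("side",P)-[225,150]+.5)*10).astype(int))
for sg in(1,-1):
  for h in(-13,13): cv2.line(o,f(p+45*x+sg*13*l+[0,0,h]),f(p+80*x+sg*14*l+[0,0,h]),(255,0,0),1)
for X in(4,-4): cv2.line(o,f(T(q,(X,50,99))),f(T(q,(X,50,156))),(0,255,0),1)
out=cv2.resize(np.hstack([raw,o]),(800,440),interpolation=cv2.INTER_AREA); cv2.imwrite("pics/c5.png",out)
```

```text
[642.98  47.99 198.78] [-0.26 -1.38  0.21] 1.4125853542026976
psi 1.413 turn 0.06 shift [-0.68  0.12  0.04]
```

View pics/c5.png

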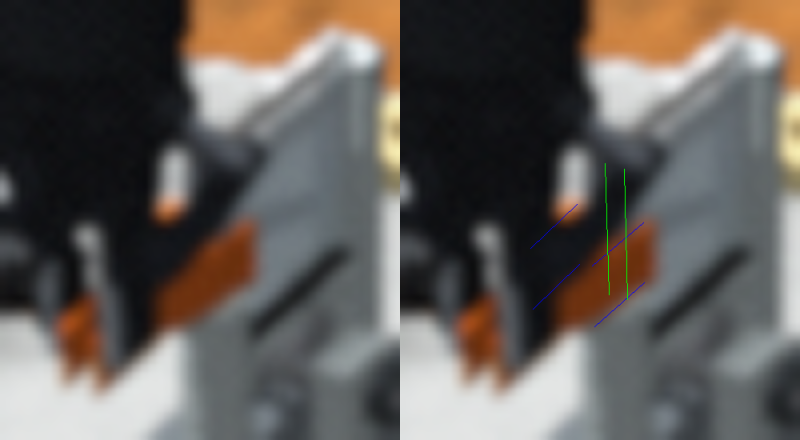

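The near jaw tip (right half, (655,220-275)) sits about where predicted, right beside the glass edge. The clamp is about 5 mm too near the robot, so I'll correct that before going in.

Request:
drive_tool(motion=[0,0.11,0.03,0,14,0,0,0,0,14,0,0,0,0,14])

```text
time: 9.75
tool_pos: [647.5, 50.4, 197.7]
ee_rot: [0.76, 0.65, 0.0, -0.0]
ft_force: [-0.7, -0.6, -0.3]
finger_gap: 0.181
grasp_force: 29.7
```

Run:
```python
from fit import *
for i in range(4):
  s=sensors.get_state(); print(s["tool_pos"],s["ft_force"],psi(s)); plan((643.2,20.4,197),1.406); cams.boxes_of("marker","top")
```

```text
[647.54  50.42 197.73] [-0.65 -0.62 -0.34] 1.4156376071447918
psi 1.416 turn 0.09 shift [-0.76  0.02  0.02]
[647.39  50.58 197.76] [-0.72  0.4  -0.63] 1.415946075493004
psi 1.416 turn 0.09 shift [-0.76  0.02  0.02]
[647.26  50.65 197.75] [ 0.35 -0.64 -0.78] 1.4160760760683626
psi 1.416 turn 0.1 shift [-0.76  0.02  0.02]
[647.21  50.64 197.77] [-0.78  0.49 -0.76] 1.416121718160867
psi 1.416 turn 0.1 shift [-0.76  0.03  0.02]
```

Aligned to within 1 mm. Sliding in by 30 mm.

Request:
drive_tool(motion=[-0.15,0.02,0.02,0.1,14,-0.15,0,0,0,14,-0.15,0,0,0,14,0,0,0,0,14])

```text
time: 10.28
tool_pos: [645.1, 29.8, 196.8]
ee_rot: [0.764, 0.645, -0.001, 0.0]
ft_force: [0.5, -1.1, -0.2]
finger_gap: 0.182
grasp_force: 29.7
```

Request:
drive_tool(motion=[-0.15,0,0,0,14,-0.16,0,0,0,14,0,0,0,0,14,0,0,0,0,14])

```text
time: 10.62
tool_pos: [643.1, 19.3, 197.0]
ee_rot: [0.764, 0.646, -0.0, 0.0]
ft_force: [0.5, 1.7, -0.1]
finger_gap: 0.183
grasp_force: 29.7
```

Run:
```python
from fit import *
s=sensors.get_state(); print(s["tool_pos"],s["ft_force"],s["wrist_torque"],psi(s)); plan((643.2,20.4,197),1.406)
im=cams.grab_frame("side")
for t in("clamp_jaws","free_edge","clamp"): print(t,[(np.round(r["pixel"],1),round(r["p"],2)) for r in cams.place_of(t,"side")[:2]])
q=[624.5,-92,-.165]; print("expect jaws",proj("side",T(q,(0,42,128))),"edge",proj("side",T(q,(0,50,128))))
```

```text
[643.1   19.35 197.03] [ 0.49  1.71 -0.14] [0.01 0.   0.03] 1.404049757113324
psi 1.404 turn -0.02 shift [ 0.03 -0.    0.  ]
clamp_jaws [(array([252.7, 174. ]), 0.63), (array([248.3, 183.2]), 0.45)]
free_edge [(array([253.1, 176.3]), 0.71)]
clamp [(array([248.1, 184.5]), 0.43)]
expect jaws [252.92 177.24] edge [251.58 178.45]
```

Request:
drive_tool(motion=[0,0,0,0,20,0,0,0,0,23,0,0,0,0,26,0,0,0,0,28,0,0,0,0,28])

```text
time: 11.23
tool_pos: [643.1, 20.2, 197.0]
ee_rot: [0.763, 0.646, -0.0, 0.0]
ft_force: [-0.6, 0.2, -0.9]
finger_gap: 0.329
grasp_force: 6.7
```

Request:
drive_tool(motion=[0,0,0,0,30,0,0,0,0,31,0,0,0,0,32,0,0,0,0,33,0,0,0,0,33])

```text
time: 11.65
tool_pos: [643.2, 20.1, 197.1]
ee_rot: [0.763, 0.646, 0.0, 0.0]
ft_force: [0.3, -1.1, -0.3]
finger_gap: 0.388
grasp_force: 6.2
```

Request:
drive_tool(motion=[0,0,0,0,35,0,0,0,0,37,0,0,0,0,39,0,0,0,0,41,0,0,0,0,41])

```text
time: 12.07
tool_pos: [643.1, 19.9, 197.0]
ee_rot: [0.763, 0.646, -0.0, 0.0]
ft_force: [1.0, -1.4, -1.6]
finger_gap: 0.481
grasp_force: 0.6
```

Run:
```python
from fit import *
s=sensors.get_state(); print(s["tool_pos"],s["ft_force"],s["wrist_torque"],s["grasp_force"],s["finger_gap"])
im=cams.grab_frame("side")
o=cv2.resize(im[145:220,225:300],(600,600),interpolation=cv2.INTER_CUBIC); cv2.imwrite("pics/c6.png",o)
for t in("clamp_jaws","free_edge","clamp"): print(t,[(np.round(r["pixel"],1),round(r["p"],2)) for r in cams.place_of(t,"side")[:2]])
```

```text
[643.14  19.87 197.02] [ 1.03 -1.44 -1.55] [-0.26 -0.22 -0.05] 0.6478001817595214 0.48053538766232734
clamp_jaws [(array([254.9, 178. ]), 0.45)]
free_edge [(array([251.2, 176.2]), 0.86)]
clamp [(array([247.8, 184.3]), 0.41)]
```

View pics/c6.png

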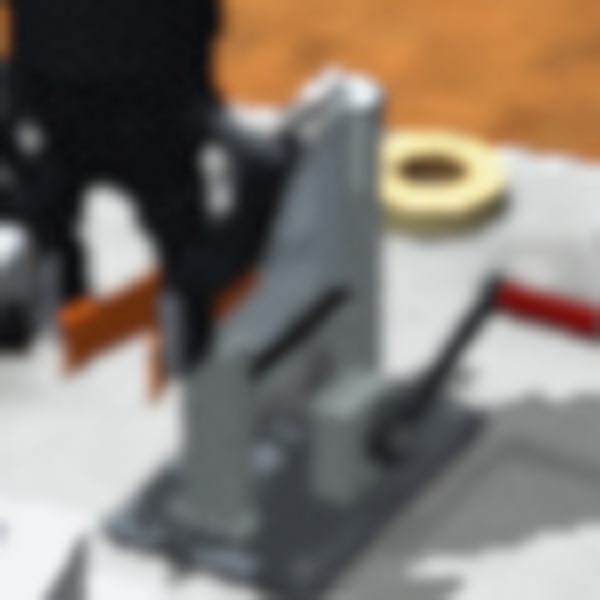

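Run:
```python
from fit import *
q=[624.5,-92,-.165]
S=lambda P:((proj("side",T(q,P))-[225,145]+.5)*8).round(0)
for nm,P in {"near tip":(-9,34),"near at edge":(-9,50),"near hinge":(-8,76),"far tip":(9,34),"far tail@end":(19,127),"near tail end":(-19,127)}.items(): print(nm,S((*P,141)),S((*P,115)))
print("glass edge",S((-4,50,99)),S((-4,50,156)),S((4,50,99)),S((4,50,156)),"chan",S((-12,60,99)),S((-12,43,99)))
o=cv2.imread("pics/c6.png"); im=o[4::8,4::8].astype(int)
h=cv2.cvtColor(im.astype(np.uint8),cv2.COLOR_BGR2HSV)
for r in range(30,52): print(r*8,"".join("#" if h[r,c,0]<14 and h[r,c,1]>150 and h[r,c,2]>70 else ("d" if h[r,c,2]<50 else ".") for c in range(0,50)))
for r in range(33,44): print(r*8,[tuple(im[r,c]) for c in range(26,35)])
```

```text
near tip [258. 228.] [259. 288.]
near at edge [237. 248.] [238. 307.]
near hinge [199. 279.] [201. 339.]
far tip [217. 217.] [218. 276.]
far tail@end [ 61. 326.] [ 64. 387.]
near tail end [152. 353.] [154. 414.]
glass edge [228. 340.] [224. 209.] [209. 335.] [205. 204.] chan [233. 358.] [255. 337.]
240 ....dddddd..........ddddddddddddd.................
248 .....ddddd..........ddddddddddddd.................
256 .......ddd..........dddddddddddd..................
264 .......ddd...........dddddddddd...................
272 .......ddd...........ddddddddd....................
280 .......ddd........##.dddddddd.#...................
288 .......ddd......###...dddddd.#....................
296 .........##...#####....dddd.#............d........
304 ddd.....###########....dddd#............d.........
312 dddd....###########....dddd............d..........
320 dddd....###########....dddd..........dd...........
328 dddd....########.......ddd..........ddd...........
336 ddd......#####.........ddd.........dd.............
344 .........###...........ddd........dd..............
352 .........#.............dd.
[... 4269 characters left out ...]
(120)), (np.int64(137), np.int64(134), np.int64(126)), (np.int64(134), np.int64(131), np.int64(123)), (np.int64(131), np.int64(126), np.int64(119)), (np.int64(120), np.int64(115), np.int64(108)), (np.int64(100), np.int64(96), np.int64(89)), (np.int64(73), np.int64(69), np.int64(64))]
344 [(np.int64(74), np.int64(73), np.int64(68)), (np.int64(114), np.int64(112), np.int64(105)), (np.int64(129), np.int64(127), np.int64(119)), (np.int64(124), np.int64(123), np.int64(117)), (np.int64(118), np.int64(115), np.int64(108)), (np.int64(113), np.int64(109), np.int64(101)), (np.int64(95), np.int64(92), np.int64(86)), (np.int64(67), np.int64(64), np.int64(60)), (np.int64(44), np.int64(41), np.int64(40))]
```

The numeric check agrees: the lower edge of the near jaw and both tail ends are within about 1 px of where a level, seated clamp should show. I'll open fully and retreat upward.

Request:
drive_tool(motion=[0,0,0,0,48,0,0,0,0,56,0,0,0,0,62,0,0,-0.2,0,62,0,0,-0.5,0,62,0,0,-0.8,0,62,0,0,-0.8,0,62,0,0,-0.3,0,62,0,0,0,0,62])

```text
time: 13.02
tool_pos: [644.5, 21.1, 305.7]
ee_rot: [0.763, 0.646, 0.003, 0.002]
ft_force: [1.2, 0.4, 0.5]
finger_gap: 0.724
grasp_force: 0.0
```

Run:
```python
from fit import *
s=sensors.get_state(); print(s["tool_pos"],s["ft_force"],s["joints"],s["time"])
q=[624.5,-92,-.165]
im=cams.grab_frame("side"); cv2.imwrite("pics/side7.png",im)
for t in("clamp_jaws","clamp_tails","clamp","lever_handle"): print(t,[(np.round(r["pixel"],1),round(r["p"],2)) for r in cams.place_of(t,"side")[:2]])
print([proj("side",T(q,P)).round(1) for P in((0,42,128),(0,114,128),(0,76,115),(-75,-82.1,62))])
h=cv2.cvtColor(im,cv2.COLOR_BGR2HSV)[165:200,225:265]
for i,r in enumerate(h): print(165+i,"".join("#" if p[0]<14 and p[1]>130 and p[2]>60 else ("d" if p[2]<50 else ".") for p in r))
S=lambda P:proj("side",T(q,P)).round(1)
for nm,P in {"near tip":(-9,34),"near hinge":(-8,76),"far tail end":(19,127),"near tail end":(-19,127)}.items(): print(nm,S((*P,141)),S((*P,115)))
print(T(q,(-80,-82,62))); plan((*T(q,(-80,-82,62))[:2],290),-.165+np.pi)
```

```text
[644.54  21.06 305.7 ] [1.19 0.42 0.5 ] [ 0.44  0.58 -0.76  1.58  0.43  1.14 -0.58] 13.0167
clamp_jaws [(array([253.9, 174.9]), 0.61)]
clamp_tails [(array([240.2, 185.8]), 0.62), (array([246.2, 183.8]), 0.53)]
clamp [(array([245.7, 186.3]), 0.59)]
lever_handle [(array([246.9, 182.3]), 0.5), (array([291., 184.]), 0.48)]
[array([252.9, 177.2]), array([240.3, 188.6]), array([247.3, 186.2]), array([292.6, 183. ])]
165 ........................................
166 ........................................
167 ........................................
168 ........................................
169 ........................................
170 ........................................
171 ........................................
172 ........................................
173 ........................................
174 ........................................
175 .............................###........
176 ......................###....###........
177 .......................#########........
178 ....................#..#########........
179 ..................###..########.........
180 .......
[... 421 characters left out ...]
..........dd.....
190 ...................##...........dd......
191 ...................#....................
192 ........................................
193 ........................................
194 ........................................
195 ........................................
196 ........................................
197 ........................................
198 ........................................
199 ........................................
near tip [256.8 173. ] [256.9 180.5]
near hinge [249.3 179.4] [249.6 186.9]
far tail end [232.1 185.2] [232.6 192.8]
near tail end [243.5 188.6] [243.8 196.3]
[ 532.12 -159.75   62.  ]
psi 1.405 turn -15.01 shift [ 1.98 -4.88  0.24]
```

Request:
drive_tool(motion=[0,0,0,-1,62,0,0,0,-1,62,0,0,0,-1,62,0,0,0,-1,62,0,0,0,-1,62,0,0,0,-1,62,0,0,0,-1,62,0,0,0,-1,62,0,0,0,-1,62,0,0,0,-1,62,0,0,0,-1,62,0,0,0,-1,62,0,0,0,-1,62,0,0,0,-1,62,0,0,0,-1,62])

```text
time: 14.52
tool_pos: [642.7, 20.0, 299.6]
ee_rot: [0.08, 0.997, 0.0, -0.001]
ft_force: [-0.3, -0.6, -0.3]
finger_gap: 0.726
grasp_force: 0.0
```

Request:
drive_tool(motion=[0.33,-0.81,0,0,50,0.33,-0.81,0,0,50,0.33,-0.81,0,0,50,0.33,-0.81,0,0,50,0.33,-0.81,0,0,50,0.33,-0.81,0,0,50,0,0,0,0,50])

```text
time: 15.1
tool_pos: [529.5, -166.5, 298.7]
ee_rot: [0.088, 0.996, -0.002, -0.003]
ft_force: [0.8, -0.8, -0.7]
finger_gap: 0.586
grasp_force: 0.0
```

Run:
```python
from fit import *
s=sensors.get_state(); print(s["tool_pos"],s["ft_force"],s["joints"],s["time"])
q=[624.5,-92,-.165]; plan((*T(q,(-80,-82,62))[:2],200),-.165+np.pi)
mk=lambda h:(h[...,0]<14)&(h[...,1]>110)&(h[...,2]>60)
def show(im,x0,x1,y0,y1):
    m=mk(cv2.cvtColor(im,cv2.COLOR_BGR2HSV)[y0:y1,x0:x1])
    for i,r in enumerate(m):
        if r.any(): print(y0+i,"".join("#" if v else "." for v in r))
c=[457,195.5,2.41]
print("bench"); show(cv2.imread("pics/side0.png"),262,302,250,292)
for P in((43,3),(43,-3),(-51,25),(-51,-25)): print(P,[proj("side",T(c,(*P,z))).round(1) for z in(26,0)])
im=cams.grab_frame("side"); print("now side"); show(im,228,268,165,200)
c=[*T(q,(0,76,0))[:2],q[2]-np.pi/2]
for P in((43,6),(43,-6),(-51,21),(-51,-21)): print(P,[proj("side",T(c,(*P,z))).round(1) for z in(141,115)],[proj("top",T(c,(*P,z))).round(1) for z in(141,115)])
im=cams.grab_frame("top"); print("now top"); show(im,270,330,135,180)
for t in("clamp_jaws","clamp_tails","clamp","lever_handle"): print(t,[[(np.round(r["pixel"],1),round(r["p"],2)) for r in cams.place_of(t,n)[:2]] for n in("side","top")])
```

```text
[ 529.45 -166.45  298.68] [ 0.75 -0.82 -0.74] [ 1.1   0.63 -1.19  1.79  0.64  1.18  1.1 ] 15.1
psi 2.965 turn -0.11 shift [-0.04  0.18  2.47]
bench
258 ...................#....................
259 ...................#....................
260 ...................##...................
261 ...................##...................
262 .....#.............##...................
263 .....###...........###..................
264 .....####...........##..................
265 .....######.........###.................
266 .....#######........###.................
267 .....#########.......###................
268 ......#########.......##................
269 .......##########.......#...............
270 .........##########....###..............
271 ..........###########.####..............
272 ...........################.............
273 .............###############............
274 ..............##############............
275 ................#############...........
276 .................############...........
277 ..................############..........
278 ..................#######.####..........
279 ...
[... 2771 characters left out ...]
...
158 .................####...##########.........##..#####........
159 .................###########.......##.......####..####......
160 ......................................#########.....##......
161 ...............................................###..#.......
162 .................................................####.......
clamp_jaws [[(array([254. , 173.7]), 0.68)], [(array([319.1, 155.8]), 0.75)]]
clamp_tails [[(array([238. , 190.8]), 0.61)], [(array([291.7, 150.1]), 0.84)]]
clamp [[(array([246.4, 184.7]), 0.72)], [(array([305.8, 156.1]), 0.69), (array([288.3, 151.1]), 0.16)]]
lever_handle [[(array([292.7, 184.8]), 0.44)], [(array([356.7, 197. ]), 0.45), (array([162.2, 227.2]), 0.25)]]
```

```bash
cat > sil.py <<'E'
from fit import *
from scipy.optimize import minimize
def soft(im): # orange fraction estimate
    b,g,r=[im[...,i].astype(float) for i in range(3)]; return np.clip((r-b)/(np.maximum(r,60))/.75,0,1)
def render(n,pose,sh,box):
    x,y,z,yaw,pitch=pose; jt,tt=sh; k=8; x0,x1,y0,y1=box; o=np.zeros(((y1-y0)*k,(x1-x0)*k),np.uint8)
    M=R.from_euler("ZY",[yaw,pitch]).as_matrix(); t=3.5
    for s in(1,-1):
        pl=[(44,s*jt),(22,s*(jt+7)),(0,s*5),(-51,s*tt)]
        for (a,b) in zip(pl[:-1],pl[1:]):
            d=np.array([b[0]-a[0],b[1]-a[1]]);nn=np.array([-d[1],d[0]])/np.hypot(*d)*t/2
            P=[(*(np.array(e)+g*nn),h-13) for e in(a,b) for g in(1,-1) for h in(0,26)]
            px=np.array([(proj(n,M@np.array(p)+[x,y,z])-[x0,y0]+.5)*k for p in P],np.float32)
            cv2.fillConvexPoly(o,cv2.convexHull(px).astype(np.int32),255)
    return cv2.GaussianBlur(cv2.resize(o,None,fx=1/k,fy=1/k,interpolation=cv2.INTER_AREA)/255.,(0,0),.6)
def run(ims,boxes,p0,sh0,reg):
    S={n:soft(ims[n])[boxes[n][2]:boxes[n][3],boxes[n][0]:boxes[n][1]] for n in ims}
    sc=np.array([3,3,3,.05,.05,2,2])
    f=lambda u:sum(((render(n,p0+u[:5]*sc[:5],sh0+u[5:]*sc[5:],boxes[n])-S[n])**2).sum() for n in ims)+(reg*u**2).sum()
    best=min((minimize(f,s,method="Nelder-Mead",options=dict(maxiter=900,xatol=.02,fatol=.02,initial_simplex=np.vstack([s]+[s+1.5*e for e in np.eye(7)]))) for s in(np.zeros(7),np.array([0,0,0,0,-1.,0,0]),np.array([0,0,0,0,1.,0,0]))),key=lambda r:r.fun)
    return p0+best.x[:5]*sc[:5],sh0+best.x[5:]*sc[5:],best.fun
E
python3 - <<'E'
from sil import *
im0={n:cv2.imread(f"pics/{n}0.png") for n in("side","top")}
p,sh,c=run(im0,{"side":(258,306,250,294),"top":(208,252,205,252)},np.array([457,195.5,13,2.41,0]),np.array([5,24.]),.02); print("bench",p,sh,c)
im={n:cams.grab_frame(n) for n in("side","top")}
for n in im: cv2.imwrite(f"pics/{n}8.png",im[n])
for cams_ in(("side","top"),("side",)):
  p,s2,c=run({n:im[n] for n in cams_},{"side":(226,264,168,202),"top":(278,332,136,170)},np.array([637,-17,128,-1.736,0]),np.array([7,sh[1]-3]),.02); print(cams_,p,s2,c)
E
```

```text
Traceback (most recent call last):
  File "sil.py", line 20, in run
    best=min((minimize(f,s,method="Nelder-Mead",options=dict(maxiter=900,xatol=.02,fatol=.02,initial_simplex=np.vstack([s]+[s+1.5*e for e in np.eye(7)]))) for s in(np.zeros(7),np.array([0,0,0,0,-1.,0,0]),np.array([0,0,0,0,1.,0,0]))),key=lambda r:r.fun)
  File "sil.py", line 20, in <genexpr>
    best=min((minimize(f,s,method="Nelder-Mead",options=dict(maxiter=900,xatol=.02,fatol=.02,initial_simplex=np.vstack([s]+[s+1.5*e for e in np.eye(7)]))) for s in(np.zeros(7),np.array([0,0,0,0,-1.,0,0]),np.array([0,0,0,0,1.,0,0]))),key=lambda r:r.fun)
              ~~~~~~~~^^^^^^^^^^^^^^^^^^^^^^^^^^^^^^^^^^^^^^^^^^^^^^^^^^^^^^^^^^^^^^^^^^^^^^^^^^^^^^^^^^^^^^^^^^^^^^^^^^^^^^^^^^^^^^^^^^^^^^^^^^^^^^^^^^^^
  File "sil.py", line 19, in <lambda>
    f=lambda u:sum(((render(n,p0+u[:5]*sc[:5],sh0+u[5:]*sc[5:],boxes[n])-S[n])**2).sum() for n in ims)+(reg*u**2).sum()
               ~~~^^^^^^^^^^^^^^^^^^^^^^^^^^^^^^^^^^^^^^^^^^^^^^^^^^^^^^^^^^^^^^^^^^^^^^^^^^^^^^^^^^^^
  File "sil.py", line 19, in <genexpr>
    f=lambda u:sum(((render(n,p0+u[:5]*sc[:5],sh0+u[5:]*sc[5:],boxes[n])-S[n])**2).sum() for n in ims)+(reg*u**2).sum()
                     ~~~~~~^^^^^^^^^^^^^^^^^^^^^^^^^^^^^^^^^^^^^^^^^^^^^
  File "sil.py", line 13, in render
    px=np.array([(proj(n,M@np.array(p)+[x,y,z])-[x0,y0]+.5)*k for p in P],np.float32)
                  ~~~~^^^^^^^^^^^^^^^^^^^^^^^^^
  File "h.py", line 12, in proj
    m,f,V=K(n); c=V[:3,:3]@np.array(p,float)+V[:3,3]; u=np.array([c[0],-c[1]])/-c[2]
          ~^^^
  File "h.py", line 5, in K
    m=cams.camera_model(n); f=210/np.tan(np.radians(m["vertical_fov"])/2)
ValueError: time passes only in moves, steps and waits
```

```bash
sed -i 's/^def K(n):/import functools\n@functools.lru_cache(None)\ndef K(n):/' h.py; time python3 - <<'E'
from sil import *
im0={n:cv2.imread(f"pics/{n}0.png") for n in("side","top")}
p,sh,c=run(im0,{"side":(258,306,250,294),"top":(208,252,205,252)},np.array([457,195.5,13,2.41,0]),np.array([5,24.]),.02); print("bench",p,sh,c)
im={n:cams.grab_frame(n) for n in("side","top")}
for n in im: cv2.imwrite(f"pics/{n}8.png",im[n])
for cams_ in(("side","top"),("side",)):
  p,s2,c=run({n:im[n] for n in cams_},{"side":(226,264,168,202),"top":(278,332,136,170)},np.array([637,-17,128,-1.736,0]),np.array([7,sh[1]-3]),.02); print(cams_,p,s2,c)
print(sensors.get_state()["time"])
E
```

```text
bench [458.29 196.57  14.03   2.39  -0.  ] [ 1.58 23.03] 45.79476412172638
('side', 'top') [640.46 -20.62 127.38  -1.72   0.12] [ 5.31 20.46] 73.09444302002069
('side',) [636.48 -18.49 129.98  -1.73   0.16] [ 1.92 17.3 ] 17.89840160174255
15.7
real	0m8.478s
user	0m7.198s
sys	0m0.240s
```

Clamp is on the edge and holding, but it sits tilted about 7-8° with the tails up (pitch fit 0.12-0.16 rad, against 0 on the bench). I'll press the tails down gently to level it while the lever is still down.

Request:
drive_tool(motion=[-0.33,0.81,0,0,40,-0.33,0.81,0,0,30,-0.33,0.81,0,0,22,-0.33,0.81,0,0,22,-0.33,0.81,0,0,22,-0.33,0.81,0,0,22,0,0,0,0,22])

```text
time: 16.28
tool_pos: [644.3, 28.9, 301.7]
ee_rot: [0.078, 0.997, 0.003, 0.001]
ft_force: [-1.3, -0.3, -0.4]
finger_gap: 0.255
grasp_force: 0.0
```

Request:
drive_tool(motion=[0,0,0,1,22,0,0,0,1,22,0,0,0,1,22,0,0,0,1,22,0,0,0,1,22,0,0,0,1,22,0,0,0,1,22,0,0,0,1,22,0,0,0,1,22,0,0,0,1,22,0,0,0,1,22,0,0,0,1,22,0,0,0,1,22,0,0,0,1,22,0,0,0,1,22,0,0,0,0,22])

```text
time: 17.62
tool_pos: [643.0, 20.3, 301.2]
ee_rot: [0.764, 0.645, -0.0, 0.0]
ft_force: [0.3, 0.3, 0.9]
finger_gap: 0.26
grasp_force: 0.0
```

Run:
```python
from h import *
s=sensors.get_state(); print(s["tool_pos"],s["ft_force"],s["joints"],s["time"]); plan((642.9,18.4,235),1.406)
```

```text
[642.97607639  20.34264034 301.17817243] [0.30810194 0.3344308  0.90174553] [ 0.43736502  0.58576852 -0.75302138  1.58581226  0.42923995  1.14204827
 -0.58144411] 17.6167
psi 1.403 turn -0.03 shift [-0.05  0.01  1.65]
```

Request:
drive_tool(motion=[-0.05,0,0.6,0,22,0,0,0.6,0,22,0,0,0.45,0,22,0,0,0,0,22,0,0,0,0,22])

```text
time: 18.03
tool_pos: [642.4, 18.2, 234.5]
ee_rot: [0.762, 0.647, -0.001, -0.001]
ft_force: [-0.3, -0.0, -0.4]
finger_gap: 0.262
grasp_force: 0.0
```

Request:
drive_tool(motion=[0,0,0.1,0,22,0,0,0.1,0,22,0,0,0,0,22,0,0,0,0,22])

```text
time: 18.37
tool_pos: [643.0, 18.2, 227.6]
ee_rot: [0.763, 0.646, 0.0, 0.0]
ft_force: [-0.0, 0.1, 0.3]
finger_gap: 0.258
grasp_force: 0.0
```

Request:
drive_tool(motion=[0,0,0.1,0,22,0,0,0.1,0,22,0,0,0,0,22,0,0,0,0,22])

```text
time: 18.7
tool_pos: [642.6, 18.1, 218.7]
ee_rot: [0.763, 0.646, -0.0, -0.0]
ft_force: [0.1, 0.4, 0.0]
finger_gap: 0.261
grasp_force: 0.0
```

Request:
drive_tool(motion=[0,0,0.07,0,22,0,0,0.03,0,22,0,0,0,0,22,0,0,0,0,22])

```text
time: 19.03
tool_pos: [642.8, 18.2, 215.0]
ee_rot: [0.763, 0.646, -0.0, -0.0]
ft_force: [-0.1, -0.8, 1.2]
finger_gap: 0.257
grasp_force: 0.0
```

Request:
drive_tool(motion=[0,0,0.07,0,22,0,0,0.03,0,22,0,0,0,0,22,0,0,0,0,22])

```text
time: 19.37
tool_pos: [642.7, 18.1, 210.9]
ee_rot: [0.763, 0.646, -0.0, -0.0]
ft_force: [0.8, -0.2, 0.9]
finger_gap: 0.259
grasp_force: 0.0
```

Run:
```python
from sil import *
im={n:cams.grab_frame(n) for n in("side",)}
S=soft(im["side"])[168:202,226:264]; old=soft(cv2.imread("pics/side8.png"))[168:202,226:264]
for i in range(5,27): print(168+i,"".join("#" if v>.5 else "." for v in S[i]),"".join("#" if v>.5 else "." for v in old[i]))
s=sensors.get_state(); print(s["tool_pos"],s["ft_force"],s["wrist_torque"])
```

```text
173 ...................................... ......................................
174 .............................##....... .......................#....###.......
175 ............................###....... .....................###...####.......
176 ...........................####....... ....................####..#####.......
177 ..........................#####....... ...................############.......
178 .......................########....... ..................###.#########.......
179 ......................#########....... ................###############.......
180 ......................#########....... ..............#################.......
181 .............###.......#######........ ............##################........
182 ............####.......######......... ..........###################.........
183 ............####......######.......... ........####################..........
184 ..........######......#####........... .......####################...........
185 .......#########.....#####............ .......##################.............
186 .......#########....#####............. .......#################..............
187 .......########....#####.............. .......######....######...............
188 .......#######....#####............... .......#####.....#####................
189 .......#####......####................ .......###........####................
190 .......###.......#####................ .......#..........###.................
191 .......##........####................. ..................##..................
192 ..................##.................. ..................#...................
193 ..................#................... ......................................
194 ...................................... ......................................
[642.71  18.08 210.95] [-0.23 -0.43  0.52] [-0.05 -0.01 -0.03]
```

The tail has come down by about 1 px and needs roughly 5-6 mm more.

Request:
drive_tool(motion=[0,0,0.07,0,22,0,0,0.06,0,22,0,0,0,0,22,0,0,0,0,22])

```text
time: 19.75
tool_pos: [642.6, 18.1, 205.5]
ee_rot: [0.763, 0.646, -0.0, -0.0]
ft_force: [-0.3, 0.2, 0.4]
finger_gap: 0.255
grasp_force: 0.0
```

Request:
drive_tool(motion=[0,0,-0.3,0,22,0,0,-0.7,0,22,0,0,-0.7,0,22,0,0,-0.6,0,22,0.3,0,0,0,22,0.8,0,0,0,22,0.8,0,0,0,22,0,0,0,0,22])

```text
time: 20.42
tool_pos: [654.4, 101.4, 299.2]
ee_rot: [0.76, 0.65, 0.002, -0.002]
ft_force: [-1.0, 1.8, 0.2]
finger_gap: 0.255
grasp_force: 0.0
```

Run:
```python
from sil import *
s=sensors.get_state(); print(s["tool_pos"],s["joints"])
im={n:cams.grab_frame(n) for n in("side","top")}
S=soft(im["side"])[168:202,226:264]; old=soft(cv2.imread("pics/side8.png"))[168:202,226:264]
for i in range(5,27): print(168+i,"".join("#" if v>.5 else "." for v in S[i]),"".join("#" if v>.5 else "." for v in old[i]))
for cams_ in(("side","top"),("side",)):
  print(cams_,*run({n:im[n] for n in cams_},{"side":(226,264,168,202),"top":(278,332,136,170)},np.array([637,-17,128,-1.736,0]),np.array([7,20]),.02))
```

```text
[654.42 101.45 299.22] [ 0.3   0.62 -0.75  1.54  0.44  1.16 -0.69]
173 ...................................... ......................................
174 .............................##....... .......................#....###.......
175 ......................##....###....... .....................###...####.......
176 .....................###...####....... ....................####..#####.......
177 ....................####..#####....... ...................############.......
178 ...................############....... ..................###.#########.......
179 ..................###.#########....... ................###############.......
180 .................###..#########....... ..............#################.......
181 ................##############........ ............##################........
182 ...............##############......... ..........###################.........
183 .............################......... ........####################..........
184 ............################.......... .......####################...........
185 ..........#################........... ......
[... 235 characters left out ...]
.... .......#####.....#####................
189 .......#######....#####............... .......###........####................
190 .......######.....#####............... .......#..........###.................
191 .......####.......####................ ..................##..................
192 .......###........###................. ..................#...................
193 ........#.........##.................. ......................................
194 ..................##.................. ......................................
('side', 'top') [637.51 -15.01 126.23  -1.66   0.08] [ 6.35 17.69] 270.6908301305274
('side',) [637.31 -15.06 126.47  -1.66   0.07] [ 6.24 17.9 ] 21.083011084585177
```

The clamp is now level to about 3-4°, with tail rows 186-193 and tip rows 174-181 against the predicted 185-193 and 173-180. Now the lever.

Request:
drive_tool(motion=[-0.87,-0.24,0,0,50,-0.87,-0.24,0,0,50,-0.87,-0.24,0,0,50,-0.87,-0.24,0,0,50,-0.87,-0.24,0,0,50,-0.87,-0.24,0,0,50,-0.87,-0.25,0,0,50,-0.87,-0.25,0,0,50,0,0,0,0,50])

```text
time: 21.27
tool_pos: [529.1, -178.5, 297.1]
ee_rot: [0.767, 0.641, -0.003, 0.001]
ft_force: [0.3, -0.8, -1.0]
finger_gap: 0.588
grasp_force: 0.0
```

Request:
drive_tool(motion=[0,0,0,-1,50,0,0,0,-1,50,0,0,0,-1,50,0,0,0,-1,50,0,0,0,-1,50,0,0,0,-1,50,0,0,0,-1,50,0,0,0,-1,50,0,0,0,-1,50,0,0,0,-1,50,0,0,0,-1,50,0,0,0,-1,50,0,0,0,-1,50,0,0,0,-1,50,0,0,0,-1,50,0,0,0,0,50])

```text
time: 22.6
tool_pos: [532.5, -169.7, 297.6]
ee_rot: [0.082, 0.997, 0.0, -0.0]
ft_force: [-0.7, -0.2, -0.2]
finger_gap: 0.585
grasp_force: 0.0
```

Run:
```python
from fit import *
s=sensors.get_state(); print(s["tool_pos"],s["joints"],s["time"])
q=[624.5,-92,-.165]; im=cv2.imread("pics/top0.png"); h=cv2.cvtColor(im,cv2.COLOR_BGR2HSV)[180:215,345:375]
m=((h[...,0]<8)|(h[...,0]>172))&(h[...,1]>150); ys,xs=np.nonzero(m); print("top red",xs.mean()+345,ys.mean()+180,xs.min()+345,xs.max()+345,ys.min()+180,ys.max()+180)
im=cv2.imread("pics/side0.png"); h=cv2.cvtColor(im,cv2.COLOR_BGR2HSV)[175:192,280:305]
m=((h[...,0]<8)|(h[...,0]>172))&(h[...,1]>150); y2,x2=np.nonzero(m); a=(x2.mean()+280,y2.mean()+175); print("side red",a)
print(tri(a,(xs.mean()+345,ys.mean()+180)), "model mid",T(q,(-78,-82.1,62)))
plan((*T(q,(-80,-82,62))[:2],200),-.165+np.pi)
```

```text
[ 532.47 -169.75  297.57] [ 1.07  0.61 -1.13  1.79  0.6   1.15  1.15] 22.6
top red 359.4625 198.8375 357 362 191 207
side red (np.float64(293.2926829268293), np.float64(183.2439024390244))
(array([ 534.29, -159.26,   62.54]), np.float64(0.18708532680802215)) model mid [ 534.07 -160.17   62.  ]
psi 2.977 turn 0.0 shift [0.05 0.25 2.44]
```

Request:
drive_tool(motion=[0.05,0.25,0,0,42,0,0,0.8,0,42,0,0,0.9,0,42,0,0,0.9,0,42,0,0,0.6,0,42,0,0,0,0,42,0,0,0,0,42])

```text
time: 23.18
tool_pos: [532.3, -157.7, 169.7]
ee_rot: [0.083, 0.997, 0.0, -0.001]
ft_force: [-0.1, -0.3, 0.8]
finger_gap: 0.491
grasp_force: 0.0
```

Run:
```python
from fit import *
s=sensors.get_state(); print(s["tool_pos"],s["ft_force"]); plan((532.2,-159.5,116),-.165+np.pi)
```

```text
[ 532.25 -157.75  169.67] [-0.14 -0.31  0.79]
psi 2.975 turn -0.02 shift [-0.01 -0.04  1.34]
```

Request:
drive_tool(motion=[0,-0.04,0.4,0,42,0,0,0.5,0,42,0,0,0.3,0,42,0,0,0.14,0,42,0,0,0,0,42])

```text
time: 23.6
tool_pos: [532.1, -160.0, 115.9]
ee_rot: [0.083, 0.997, 0.0, -0.0]
ft_force: [-1.5, 0.0, -0.0]
finger_gap: 0.49
grasp_force: 0.0
```

Request:
drive_tool(motion=[0,0,0,0,34,0,0,0,0,26,0,0,0,0,20,0,0,0,0,14,0,0,0,0,8,0,0,0,0,4,0,0,0,0,4], squeeze=40)

```text
time: 24.18
tool_pos: [533.3, -158.3, 117.2]
ee_rot: [0.082, 0.997, 0.001, 0.001]
ft_force: [2.5, 4.7, 1.4]
finger_gap: 0.173
grasp_force: 39.0
```

Run:
```python
from fit import *
s=sensors.get_state(); print(s["tool_pos"],s["ft_force"],s["finger_gap"]*85.4,s["grasp_force"],s["joints"])
q=[624.5,-92,-.165]; c=T(q,(-80,0,40)); p=s["tool_pos"]-[0,0,54]
u=np.array([-np.sin(q[2]),np.cos(q[2]),0]); print("rel axle y,z",(p-c)@u,p[2]-40)
```

```text
[ 533.3  -158.32  117.24] [2.55 4.68 1.41] 14.788536425739817 39.03286814689636 [ 0.91  0.81 -0.91  1.91  0.85  0.86  0.95]
rel axle y,z -80.39751203164165 23.244320095335667
```

Request:
drive_tool(motion=[0,0.056,-0.177,0,4,0,0.071,-0.171,0,4,0,0.086,-0.164,0,4,0,0.099,-0.156,0,4,0,0.113,-0.147,0,4,0,0.125,-0.137,0,4,0,0.137,-0.125,0,4,0,0,0,0,4])

```text
time: 24.85
tool_pos: [538.2, -132.0, 160.2]
ee_rot: [0.082, 0.997, 0.001, 0.002]
ft_force: [4.1, 3.0, -5.3]
finger_gap: 0.168
grasp_force: 39.5
```

Request:
drive_tool(motion=[0,0.147,-0.113,0,4,0,0.156,-0.099,0,4,0,0.164,-0.086,0,4,0,0.171,-0.071,0,4,0,0.177,-0.056,0,4,0,0.181,-0.04,0,4,0,0.184,-0.024,0,4,0,0.185,-0.008,0,4,0,0,0,0,4,0,0,0,0,4])

```text
time: 25.68
tool_pos: [547.7, -80.0, 180.5]
ee_rot: [0.083, 0.997, -0.001, 0.002]
ft_force: [4.7, -1.8, 2.7]
finger_gap: 0.17
grasp_force: 40.3
```

Run:
```python
from sil import *
s=sensors.get_state(); print(s["tool_pos"],s["ft_force"],s["finger_gap"]*85.4,s["grasp_force"],s["joints"],s["time"])
q=[624.5,-92,-.165]; c=T(q,(-80,0,40)); p=s["tool_pos"]-[0,0,54]
u=np.array([-np.sin(q[2]),np.cos(q[2]),0]); print("rel axle y,z",(p-c)@u,p[2]-40)
im={n:cams.grab_frame(n) for n in("side","top")}
for t in("lever_handle","cam_axle","clamp_jaws","clamp_tails","clamp"): print(t,[[(np.round(r["pixel"],1),round(r["p"],2)) for r in cams.place_of(t,n)[:2]] for n in im])
print("up handle",[proj(n,T(q,(-75,0,125))) for n in im],"axle",[proj(n,T(q,(-75,0,40))) for n in im])
h=cv2.cvtColor(im["side"],cv2.COLOR_BGR2HSV)[140:210,260:310]; m=((h[...,0]<8)|(h[...,0]>172))&(h[...,1]>150)&(h[...,2]>60); ys,xs=np.nonzero(m); print("red side",len(xs),xs.mean()+260,ys.mean()+140,xs.min()+260,xs.max()+260)
print("model handle ends",[proj("side",T(q,(x,0,125))).round(1) for x in(-55,-69,-91,-101)])
```

```text
[547.73 -80.05 180.47] [ 4.71 -1.79  2.67] 14.48611672899884 40.31953811645508 [ 0.82  0.72 -1.    1.89  0.75  0.95  0.87] 25.6833
rel axle y,z -0.8197945329135675 86.47326903554978
lever_handle [[(array([281.8, 181.4]), 0.62)], [(array([332.9, 188.1]), 0.45), (array([310.9, 153.6]), 0.29)]]
cam_axle [[(array([280.3, 200.1]), 0.61)], []]
clamp_jaws [[(array([253.1, 174.3]), 0.53)], [(array([319.5, 157.4]), 0.5)]]
clamp_tails [[(array([237.7, 189.8]), 0.77), (array([249.6, 175.7]), 0.44)], [(array([291.5, 151.9]), 0.62)]]
clamp [[(array([247.2, 187.4]), 0.82), (array([251.5, 332.2]), 0.61)], [(array([306.5, 158.4]), 0.78), (array([420.3, 210.3]), 0.39)]]
up handle [array([281.47, 177.87]), array([331.14, 188.58])] axle [array([281.  , 201.14]), array([328.76, 194.95])]
red side 20 281.1 177.1 275 287
model handle ends [array([275.6, 176.2]), array([279.7, 177.4]), array([286.2, 179.2]), array([289.2, 180. ])]
```

The lever is up (red handle at side rows ~177, columns 275-287, as predicted) and the clamp is still on. I'll nudge it 2 mm toward vertical and run a final check.

Request:
drive_tool(motion=[0,0.05,0,0,4,0,0,0,0,4,0,0,0,0,4,0,0,0,0,4])

```text
time: 26.62
tool_pos: [547.9, -78.8, 180.5]
ee_rot: [0.084, 0.996, -0.001, 0.002]
ft_force: [3.9, -3.1, 3.7]
finger_gap: 0.169
grasp_force: 40.4
```

Run:
```python
from sil import *
s=sensors.get_state(); print(s["tool_pos"],s["ft_force"],s["finger_gap"]*85.4,s["grasp_force"],s["time"])
im={n:cams.grab_frame(n) for n in("side","top")}
p=run({"side":im["side"]},{"side":(226,264,168,202)},np.array([637,-17,127,-1.736,0]),np.array([6,19]),.1); print(*p)
a=cv2.imread("pics/top0.png")
for nm,(x,y,w,h) in {"timer":(405,192,32,32),"tape":(400,148,34,34),"marker":(240,140,35,50),"beaker":(138,203,40,42)}.items():
    print(nm,cv2.phaseCorrelate(*[cv2.cvtColor(i[y:y+h,x:x+w],6).astype(np.float32) for i in(a,im["top"])]))
```

```text
[547.94 -78.81 180.46] [ 3.93 -3.07  3.67] 14.39402845779009 40.42618453502655 26.6167
[637.02 -15.65 126.44  -1.7    0.01] [ 4.6  17.68] 21.472329303755647
timer ((-0.013708070293201757, 0.27827864661788837), 0.41137553192675114)
tape ((0.042856260895263176, 0.02662816149583236), 0.997011567707415)
marker ((0.012509145220075624, 0.03077580363251542), 0.9963458188374837)
beaker ((0.03878800266815219, 0.504115807079657), 1.0249750412835015)
```

```bash
python3 -c "
from plant import workorder; print(workorder.sign_off())"
```

```text
the job is handed in; nothing more can be done
None
```

I clipped the clamp level onto the glass's left edge and let go of it with the lever still down; then I swung the lever upright and handed the job in while still holding the handle there, at about 27 of the 54 s. Lever angle (upright to about 2°) and seal lift are inferred from the handle's position. The tape roll and marker had not moved; the small shifts of up to 0.5 px at the timer and beaker I put down to shadow but did not check.

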